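# Lock the cheese press pin with its R-clip

## Task

The lever of the bench cheese press turns on a brass pin that has lost its lock. Take the red-tabbed R-clip out of its green stand and push its straight leg down through the cross hole in the pin's free end, until its bow springs over the pin and the clip sits upright and fully home, then let go. The pin is loose endways, so feel for its hole with a light touch, never press on it with more than about 2 kg, and leave everything else where it is.

Things in the scene. Friction and masses are not known exactly. Their poses are not given: they have to be found in the camera images.
- press: Bench cheese press, fixed: base plate 220 x 145 x 12 mm, two grey cheeks, blue lever running to +x, cream mould. Origin: on the table straight below the brass pin's axis, at the outer face of the outer cheek; z up. That cheek fills y = -10 to 0, x = -22 to 22 mm, up to 98 mm. The pin lies level along y, its axis 80 mm up; its free end sticks out to +y over the base plate (12 mm high).
- pin_middle (a point): Point fixed to the press, on the pin's axis, 31 mm out (+y) from the cheek and 80 mm above the table. The pin is 24 mm thick (top 92 mm above the table). A vertical 8 x 8 mm through hole with sharp edges crosses its axis, somewhere within 13 mm of this point along y: different every time and not told. The pin ends 18 mm past the hole.
- pin_far_side (a point): Point fixed to the press on the pin's axis, on the inner cheek's outer face (y = -50 mm); the pin's head, 36 mm wide and 8 mm thick, starts 2 to 28 mm beyond it. The pin does not turn but can slide along y against about 9 N of friction between stops 26 mm apart; at the +y stop its hole is 44 mm, at the -y stop 18 mm out from the outer cheek.
- stand: Clip stand, fixed: white tray (x = -30 to 110, y = -45 to 45 mm, floor 4, rim 10 mm high) with a green block (x = -22 to 38, y = -25 to 25 mm, top 60 mm above the table). Origin on the table straight below the parked clip's leg, z up. A slot in the block, 7 mm wide, x = -4 to 20 mm, holds leg and bow; the clip stands upright, axes parallel to the stand's. Lift 50 mm straight up to clear.
- clip: R-clip of 5 mm steel wire with a red plastic tab over its head, 70 g. Origin: the point on the straight leg's axis where the pin's axis runs when home; parked, it is 46 mm above the table. z points up from leg to tab, the bow is on its +x side, y runs along the pin when fitted (bow to either side). Tab: x = -7 to 17, y = -6 to 6, z = 14 to 62 mm; a wire loop tops it at z = 74 mm.
- clip_tip (a point): Rounded end of the clip's straight leg, 34 mm below the clip's origin (leg 5 mm thick). Leave the clip with its origin on the pin's axis, give or take 2 mm; about 2 mm lower the tab's underside strikes the pin hard.
- clip_tab (a point): Middle of the red tab's upper half on the line of the leg, 48 mm above the clip's origin: a good place to grip, across the tab's 12 mm (fingers closing along the clip's y).
- clip_neck (a point): The bow's narrow neck, at x = 10, z = -10 mm of the clip; beyond it the bow's end flares to x = 16.5, z = -18 mm. It meets the pin when the clip's origin is about 20 mm above the pin's axis, the leg by then right through the hole; pushing on takes 5 to 10 N until it passes the pin's middle (origin about 10 mm above), then it springs shut under the pin.
- bow (a joint): How far the clip's sprung bow is forced open, rad: 0 shut, about 0.1 when its neck passes the middle of the pin.
- bush: Bystander: brass bush 30 mm wide, 18 mm high, on the tray; origin at its underside.
- spare_pin: Bystander: small steel pin with head, 32 mm high, standing on the tray; origin at its underside.
- mould: Bystander: empty cream mould, 90 mm wide, 75 mm high; origin at its underside.
- follower: Bystander: pale follower disc, 76 mm wide, 30 mm high with its knob; origin at its underside.
- cheese: Bystander: small cheese wheel, 116 mm wide, 50 mm high; origin at its underside.
- brush: Bystander: blue brush lying on the table.
- jar: Bystander: closed jar, 60 mm wide, 80 mm high; origin at its underside.

How it is judged:
On the way, in this order (a step that is already met when the one before it is completed fails the run):
1. the clip is lifted clear out of its stand (z of clip_tip in the frame of stand above 0.063 m), for 0.1 s.
2. the clip's leg is down through the hole in the pin (z of clip_tip in the frame of press below 0.068 m and x of clip_tip in the frame of press between -0.006 and 0.006 m and y of clip_tip in the frame of press between 0.013 and 0.049 m), for 0.05 s.
At the end, for the whole second after the job is handed in: The clip stands in the pin's hole with its origin within 3 mm of the pin's axis in height and sideways, upright within 0.12 rad, its plane square to the pin within 0.2 rad, its bow sprung shut (under 0.03 rad), at rest (x of clip in the frame of press between -0.003 and 0.003 m and y of clip in the frame of press between 0.013 and 0.049 m and z of clip in the frame of press between 0.077 and 0.083 m and x of clip_tip in the frame of press between -0.006 and 0.006 m and angle between clip's own z axis and vertical below 0.12 rad and angle between the y axis of clip and the y axis of press, either way round below 0.2 rad and value of joint bow below 0.03 rad and linear speed of clip below 0.02 m/s); the robot touches nothing.
It fails at once if the press (with its pin) is loaded with more than 30 N (contact force between press and anything else above 30 N).
It fails at once if a bystander is disturbed (moved more than 30 mm) (distance of any of bush, spare_pin, mould, follower, cheese, brush, jar from where it was at the start of the episode above 0.03 m).
It also fails if it takes over 61 s, if anything falls off the work surface, if the arm or the gripper's body presses on something with over 40 N, if the wrist force passes 120 N, or if a joint passes its speed limit or range.

## Robot

A 7-joint arm with a two-finger parallel gripper is mounted at the origin on the work surface. World frame = base frame: x ahead of the robot, y to its left, z up, the work surface at z = 0. Lengths are in m, angles in rad, forces in N, time in s.
With the tool pointing down it reaches from about 0.35 to 0.9 m from the base axis. Payload 7.2 kg.
Tool frame: the origin (TCP) lies between the finger pads; the fingertips stand manip.tcp_to_tips ahead of it and the grasp point (between the pads) is the TCP (manip.tcp_to_tips is the distance from the TCP to the fingertips, in m); z points along the fingers, x is the direction in which the jaws open and shut, and the axes are right-handed (so a half turn about z gives the same grasp; the last joint's range is limited). The gripper opens to 85 mm and grips with 20 to 120 N. Pads are 22 mm wide; open, the fingers measure 114 mm over their backs; the gripper's body (76 mm by 85 mm) begins 54 mm behind the grasp point. The pads swing forward as they close: fully open they stand 13 mm farther back than shut.
Start: joints at [-1.34, 0.411, -0.013, 1.596, 0.006, 1.134, -0.082], TCP at [0.184, 0.597, 0.213] pointing down, gripper open.
Joint ranges: [-2.95, 2.95], [-0.29, 1.99], [-1.47, 1.44], [0.14, 2.54], [-1.03, 4.17], [0.13, 1.85], [-2.86, 2.86]. Speed limits (rad/s): [2.39, 2.39, 3.01, 3.01, 3.14, 3.14, 3.14].

## Interface

Orientations are given as [roll, pitch, yaw] about the fixed x, y, z axes, in that order (R = Rz(yaw) Ry(pitch) Rx(roll)).
In Python, from station import manip gives the robot as it stands. Calls block until the motion is done:
- manip.reach(position, orientation): joint-space move of the TCP to a pose.
- manip.servo_line(position, rot=None, feed=0.15, until_force=None): straight line of the TCP; rot=None keeps the orientation; feed is the mean speed in m/s. With until_force (N) it stops when the force on the tool has changed by that much, and returns True; else False.
- manip.move_joints(angles): joint-space move.
- manip.grip(opening): finger opening in m; the grip force is fixed at half the most; returns when the fingers have stopped.
- manip.wait(seconds).
- manip.inverse_kinematics(position, orientation): joint angles nearest the present ones, or None.
- manip.read_camera(name): name is "scene" or "top" or "wrist"; returns a dict with "image" (420x560x3 uint8, red, green, blue), "z_map" (420x560 float32, m along the optical axis (not along the pixel's ray), 0 where there is no reading), "K" (3x3 intrinsics, pixels), "dist" ([k1, k2, p1, p2, k3] as OpenCV has them; the pictures are not rectified), "rvec" (rotation vector, rad) and "tvec" (3), from world to camera coordinates, as OpenCV has them; the wrist camera has in their place "mount" (4x4, takes a point from camera to tool coordinates, whose origin is the TCP and whose axes are the tool frame's). Camera axes: x right, y down, z forward; pixel columns grow to the right and rows downward; lengths in m; the calibration is good to about 2 mm. A picture is of the moment at which its call begins: read the wrist's pose just before it.
A pose or a line that the arm cannot do raises manip.PlanningError and nothing moves.
- manip.close_job(): hands the job in, once; it reports no verdict.
Trained networks look in a picture, given as the dict that the camera call returned (one of the last four; its "shot" number tells which), for a name from the list of things; names that differ only in an ending like _2 or _b are one class to them, and where a whole thing is asked for, a point or a joint stands for the part that bears it (a point fixed in the world has none). Each returns a list of dicts, best first, with "conf" (0 to 1); they miss things now and then, are a little off and sometimes report something else, mostly with a low value. They report only what shows in the picture. A call takes as long as a camera call.
- manip.recognise(picture, thing): "at" ([row, column] in pixels, amid what is visible of it).
- manip.tip_of(picture, thing): "at" ([row, column] in pixels: a listed point, or the origin of a listed thing).
Readings, each from a call of its own:
- manip.get_clock(): time.
- manip.get_joints(): joint angles.
- manip.get_qvel(): joint speeds.
- manip.get_joint_efforts(): joint torques, N m.
- manip.get_ee_pos(): TCP position.
- manip.get_orientation(): TCP orientation.
- manip.get_wrist_force(): force on the tool from outside, world axes, zero at the start.
- manip.get_moment(): the same for the moment, N m.
- manip.get_grip_width(): finger opening in m.
Only numpy, scipy, OpenCV 4.12 (cv2) and the standard library are available. Lean on these libraries where they do the work, as an engineer would, in place of code of your own. Each camera call takes 0.05 s, during which the arm holds its last target.

## Working session

There is one attempt and no reset: what is moved stays moved. The work goes in short steps, each a Python script; the robot and the scene stay as the last script left them, time stands still between calls to the robot, and variables do not carry over. Pictures are saved under pics/ and viewed, and the job is handed in when it is done.

```bash
ls; mkdir -p pics; cat > h.py <<'E'
import numpy as np, cv2
from station import manip
def save(name,p): cv2.imwrite(f"pics/{name}.png", p["image"][:,:,::-1])
def ext(p, T=None):
    # returns R,t world->cam ; T: 4x4 tool pose for wrist
    if "rvec" in p and p["rvec"] is not None:
        R,_=cv2.Rodrigues(np.array(p["rvec"],float)); return R,np.array(p["tvec"],float).ravel()
    M=T@np.array(p["mount"]); R=M[:3,:3].T; return R,-R@M[:3,3]
def toolT():
    from scipy.spatial.transform import Rotation as Ro
    T=np.eye(4); T[:3,:3]=Ro.from_euler('xyz',manip.get_orientation()).as_matrix(); T[:3,3]=manip.get_ee_pos(); return T
def ray(p,rc,T=None):
    R,t=ext(p,T)
    uv=cv2.undistortPoints(np.array([[[rc[1],rc[0]]]],float),np.array(p["K"],float),np.array(p["dist"],float))[0,0]
    d=R.T@np.array([uv[0],uv[1],1.]); o=-R.T@t
    return o,d
def at_z(p,rc,z,T=None):
    o,d=ray(p,rc,T); return o+d*(z-o[2])/d[2]
def at_depth(p,rc,T=None):
    o,d=ray(p,rc,T); r,c=int(round(rc[0])),int(round(rc[1])); return o+d*p["z_map"][r,c]
def tri(rays):
    A=np.zeros((3,3));b=np.zeros(3)
    for o,d in rays:
        d=d/np.linalg.norm(d);P=np.eye(3)-np.outer(d,d);A+=P;b+=P@o
    x=np.linalg.solve(A,b); return x,[np.linalg.norm((np.eye(3)-np.outer(d,d)/(d@d))@(x-o)) for o,d in rays]
def proj(p,X,T=None):
    R,t=ext(p,T); r,_=cv2.Rodrigues(R)
    q,_=cv2.projectPoints(np.array(X,float).reshape(-1,1,3),r,t,np.array(p["K"],float),np.array(p["dist"],float)); return q[:,0,::-1]
E
python3 - <<'E'
from h import *
np.set_printoptions(precision=4,suppress=True)
print(manip.tcp_to_tips, manip.get_clock(), manip.get_ee_pos(), manip.get_orientation(), manip.get_grip_width())
T=toolT()
P={}
for n in ["scene","top","wrist"]:
    p=manip.read_camera(n); P[n]=p; save(n+"0",p)
R={}
for n,p in P.items():
    for th in ["stand","clip","clip_tab","clip_neck","press","pin_middle","pin_far_side"]:
        d=manip.tip_of(p,th); 
        for q in d[:2]: print(n,th,np.array(q["at"]),round(q["conf"],2))
        if d and d[0]["conf"]>.3: R.setdefault(th,[]).append(ray(p,d[0]["at"],T if n=="wrist" else None))
for th,r in R.items():
    if len(r)>1: print(th,*tri(r))
print(manip.get_clock())
E
```

```text
pics
0.019 0.0 [0.1839 0.5968 0.2126] [3.1415 0.0016 1.272 ] 0.08543017181992958
scene stand [208.2 318.6] 0.88
scene clip [197.6 320.7] 0.47
scene clip_tab [184.2 324. ] 0.47
scene press [216.2 342.3] 0.19
scene pin_middle [259.6 256.2] 0.74
scene pin_far_side [275.9 226.6] 0.68
top stand [213.7 224.7] 0.74
top stand [254.6 264.6] 0.19
top clip [213.3 219.9] 0.65
top clip_tab [205.8 216.9] 0.53
top clip_tab [209.5 339.5] 0.37
top press [208.8 340.8] 0.59
top pin_middle [201.6 328.1] 0.67
top pin_far_side [203.6 362.5] 0.86
wrist pin_middle [321.6 108.1] 0.74
stand [0.4896 0.1487 0.0032] [np.float64(0.0004287172488336816), np.float64(0.0004287172488335895)]
clip [0.4836 0.1596 0.0346] [np.float64(0.0015165919055911486), np.float64(0.0015165919055911692)]
clip_tab [0.4918 0.1613 0.0922] [np.float64(0.00045192211570313533), np.float64(0.00045192211570296663)]
pin_middle [ 0.5036 -0.0542 -0.2005] [np.float64(0.10694418073087894), np.float64(0.16418804787877964), np.float64(0.14451367632817708)]
pin_far_side [ 0.5504 -0.2504  0.096 ] [np.float64(0.00021483430505743806), np.float64(0.0002148343050575073)]
1.2
```

View pics/scene0.png

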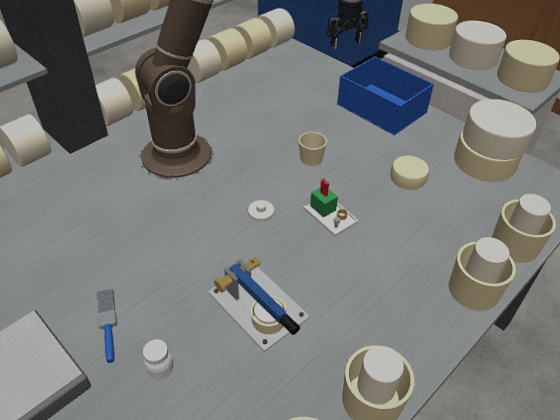

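View pics/top0.png

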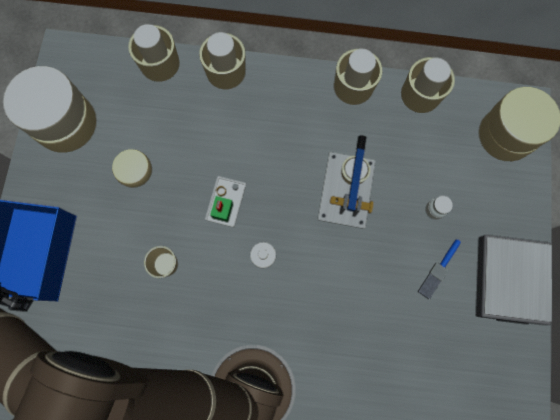

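View pics/wrist0.png

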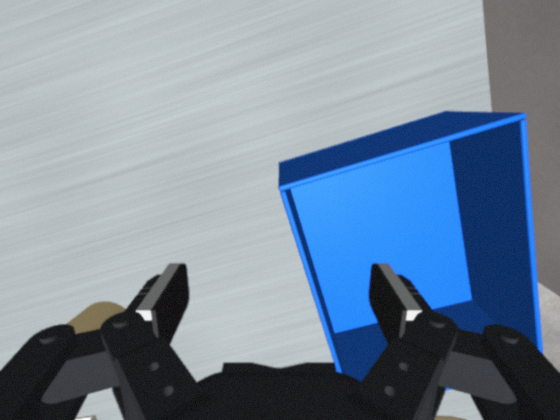

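The scene shows the stand at about (205,322) and the press pin from (258,258), the free end, to (282,222), the head. In the top view the clip's red tab is near (207,219) and the pin's free end near (201,333). The wrist "pin_middle" report is false: only the blue bin shows there.

```bash
python3 - <<'E'
from h import *
np.set_printoptions(precision=4,suppress=True)
P={}
for n in ["scene","top"]: P[n]=manip.read_camera(n)
for th in ["pin_middle","pin_far_side","stand","clip_tab"]:
    r=[]
    for n in P:
        d=manip.tip_of(P[n],th)
        if d: r.append(ray(P[n],d[0]["at"])); print(n,th,d[0]["at"],d[0]["conf"])
    if len(r)>1: print(th,*tri(r))
p=manip.read_camera("wrist"); print(p["mount"],p["K"])
for n in P: print(n,-ext(P[n])[0].T@ext(P[n])[1])
import cv2
t=P["top"]["image"]; crop=cv2.resize(t[140:240,190:400],None,fx=3.8,fy=3.8,interpolation=cv2.INTER_CUBIC); cv2.imwrite("pics/topc.png",crop[:,:,::-1])
s=P["scene"]["image"]; crop=cv2.resize(s[165:355,200:380],None,fx=3.1,fy=3.1,interpolation=cv2.INTER_CUBIC); cv2.imwrite("pics/scc.png",crop[:,:,::-1])
E
```

```text
scene pin_middle [259.1, 256.7] 0.65
top pin_middle [200.3, 329.4] 0.86
pin_middle [ 0.5523 -0.1561  0.0808] [np.float64(0.000668958218452309), np.float64(0.0006689582184522088)]
scene pin_far_side [275.7, 228.2] 0.95
top pin_far_side [215.1, 219.0] 0.62
pin_far_side [ 0.4438  0.0296 -0.1386] [np.float64(0.1661958807937442), np.float64(0.16619588079374417)]
scene stand [207.8, 319.5] 0.95
top stand [217.5, 221.1] 0.6
stand [ 0.4804  0.1614 -0.0111] [np.float64(0.0023560997274784), np.float64(0.002356099727478452)]
scene clip_tab [183.8, 324.8] 0.69
top clip_tab [205.4, 218.0] 0.52
clip_tab [0.4939 0.1593 0.0958] [np.float64(0.0014074069156467834), np.float64(0.0014074069156469612)]
[[ 1.     -0.0001  0.0003  0.0002]
 [-0.      0.9522  0.3054 -0.0777]
 [-0.0003 -0.3054  0.9522 -0.1603]
 [ 0.      0.      0.      1.    ]] [[311.3845   0.     278.4931]
 [  0.     311.3845 205.8758]
 [  0.       0.       1.    ]]
scene [ 1.1776 -0.7149  1.0965]
top [ 0.2273 -0.0394  1.3657]
```

View pics/topc.png

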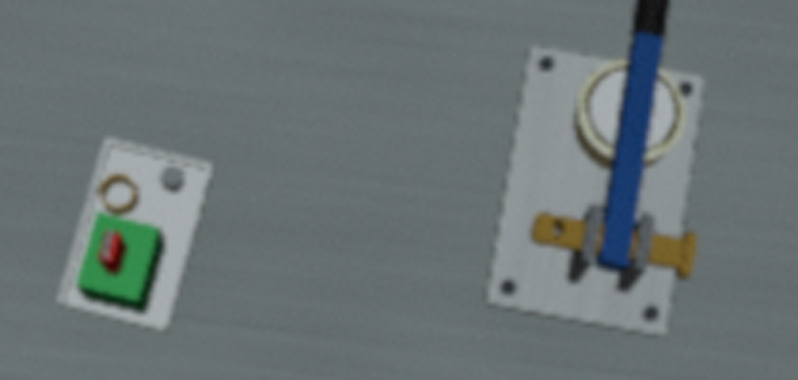

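View pics/scc.png

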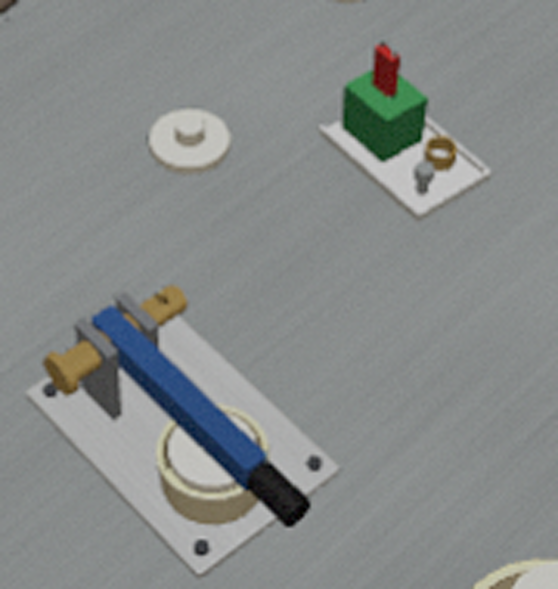

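The clip stands with its bow roughly towards +x, the stand's yaw is about -0.25 and the press's about -0.18. The hole shows as a dark spot at top-image (200,337). I'll take wrist views of the press first, then of the stand.

```bash
python3 - <<'E'
from h import *
import pickle
np.set_printoptions(precision=4,suppress=True)
V=[]
yaw=1.37
for i,(pos) in enumerate([[0.53,-0.12,0.24],[0.53,-0.20,0.24]]):
    q=manip.inverse_kinematics(pos,[np.pi,0,yaw]); print(q)
    manip.reach(pos,[np.pi,0,yaw]); manip.wait(0.15)
    T=toolT(); p=manip.read_camera("wrist"); save(f"wp{i}",p); V.append((p,T))
    print(T[:3,3])
    for th in ["pin_middle","pin_far_side","press"]:
        print(i,th,[(np.array(q["at"]),round(q["conf"],2)) for q in manip.tip_of(p,th)[:2]])
pickle.dump(V,open("press.pkl","wb"))
print(manip.get_clock())
E
```

```text
[-0.5583  0.3217  0.8863  1.8024 -0.2722  1.1458  1.7868]
[ 0.5302 -0.1194  0.2399]
0 pin_middle [(array([218.8, 246. ]), 0.81)]
0 pin_far_side [(array([226. , 173.3]), 0.83), (array([214.1, 243.8]), 0.4)]
0 press [(array([196.4, 228.2]), 0.97)]
[-0.3907  0.3754  0.888   1.7487 -0.3144  1.1676  1.9586]
[ 0.5303 -0.1988  0.2398]
1 pin_middle [(array([203.8, 319.1]), 0.64)]
1 pin_far_side [(array([209. , 241.6]), 0.8)]
1 press []
5.675
```

View pics/wp0.png

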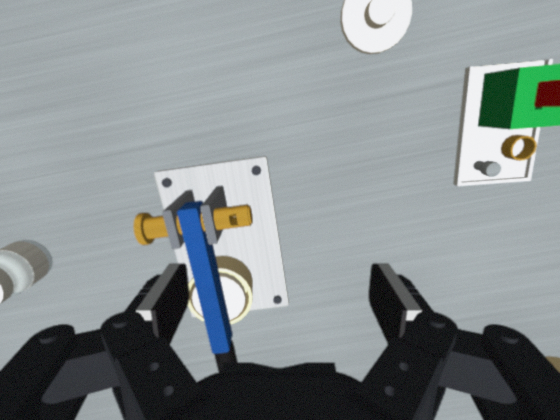

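View pics/wp1.png

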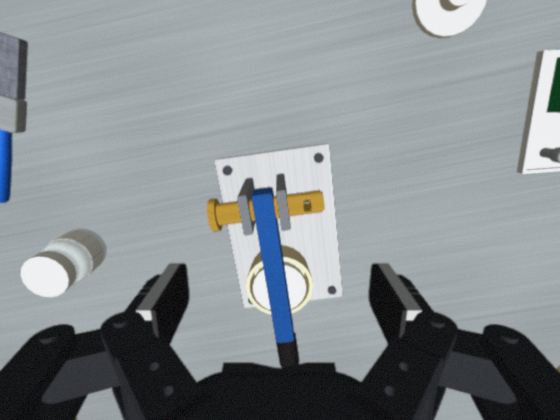

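In wp0 the pin's hole shows at about (218,234), with the pin from head (228,145) to free end (214,250). In wp1 the hole is at about (206,307). Image right is +y and image down is +x. I'll zoom in.

```bash
python3 - <<'E'
from h import *
import pickle
V=pickle.load(open("press.pkl","rb"))
a=V[0][0]["image"][195:240,200:260]; b=V[1][0]["image"][185:230,275:335]
c=np.vstack([cv2.resize(x,None,fx=6.6,fy=6.6,interpolation=cv2.INTER_CUBIC) for x in (a,b)])
cv2.imwrite("pics/zz.png",c[:,:,::-1])
E
```

```text
(no output)
```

View pics/zz.png

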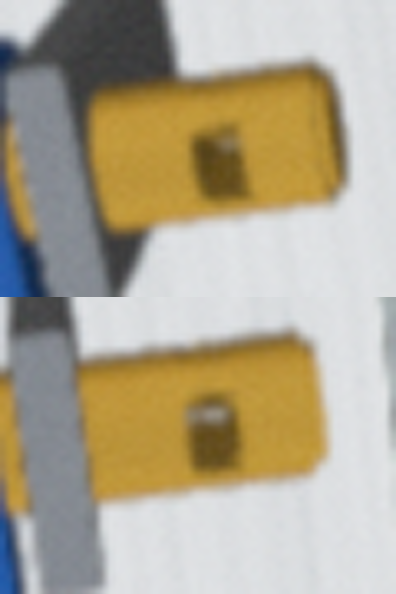

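```bash
python3 - <<'E'
from h import *
import pickle
np.set_printoptions(precision=4,suppress=True)
V=pickle.load(open("press.pkl","rb"))
H=[(219.0,232.6),(205.0,307.0)]
print("tri",*tri([ray(p,h,T) for (p,T),h in zip(V,H)]))
for (p,T),h in zip(V,H): print(at_z(p,h,0.092,T))
M=[(218.8,246.0),(203.8,319.1)]; F=[(226,173.3),(209,241.6)]
m=tri([ray(p,h,T) for (p,T),h in zip(V,M)]); f=tri([ray(p,h,T) for (p,T),h in zip(V,F)])
print("mid",m,"far",f)
# pin silhouette edges using depth: points on pin near hole and axis
P=[]
for (p,T) in V:
    r,c=np.mgrid[190:240,140:330]; z=p["z_map"][190:240,140:330]; im=p["image"][190:240,140:330].astype(int)
    k=(z>0)&(im[...,0]-im[...,2]>60)&(im[...,0]>im[...,1])
    R,t=ext(p,T)
    uv=cv2.undistortPoints(np.stack([c[k],r[k]],-1).astype(float)[:,None],p["K"],p["dist"])[:,0]
    X=(np.c_[uv,np.ones(len(uv))]*z[k][:,None]-t)@R
    X=X[(X[:,2]>.07)&(X[:,2]<.115)]
    P.append(X)
    s=X; c0=s.mean(0); u=np.linalg.svd((s-c0)[:,:2])[2][0] if len(s)<3000 else None
    if u is not None:
        if u[1]<0:u=-u
        print("n",len(s),c0,"dir",u,"yaw",np.arctan2(-u[0],u[1]),"zmax",np.percentile(s[:,2],[50,95]))
        n=np.array([u[1],-u[0]]); al=(s[:,:2]-c0[:2])@u; ac=(s[:,:2]-c0[:2])@n
        print(np.percentile(al,[0.5,99.5]),np.percentile(ac,[1,99]))
E
```

```text
tri [ 0.5556 -0.1735  0.0926] [np.float64(0.00018806347224249875), np.float64(0.0001880634722424912)]
[ 0.5556 -0.1737  0.092 ]
[ 0.556  -0.1735  0.092 ]
mid (array([ 0.5593, -0.1606,  0.0872]), [np.float64(0.00047773464847505816), np.float64(0.0004777346484750792)]) far (array([ 0.554 , -0.2443,  0.0748]), [np.float64(0.0020156797077890984), np.float64(0.002015679707789396)])
n 1401 [ 0.5518 -0.2128  0.0892] dir [0.0685 0.9976] yaw -0.06858650858946036 zmax [0.0901 0.0929]
[-0.0588  0.0574] [-0.012   0.0128]
n 1592 [ 0.5514 -0.22    0.0899] dir [0.0682 0.9977] yaw -0.06828970341695169 zmax [0.0903 0.0965]
[-0.0567  0.0636] [-0.0133  0.0147]
```

The hole is at (0.5557, -0.1736, 0.0925), which agrees with the 0.092 given, and the press yaw is about -0.07. Now the stand views.

```bash
python3 - <<'E'
from h import *
import pickle
np.set_printoptions(precision=4,suppress=True)
V=pickle.load(open("press.pkl","rb"))
for (p,T),cs in zip(V,[[(172,155),(157,266),(304,287)],[(160,216),(145,329),(296,341),(307,245)]]):
    X=np.array([at_z(p,c,0.012,T) for c in cs]); print(X)
    e=X[1]-X[0]; print("yaw y-edge",np.arctan2(-e[0],e[1])); e=X[2]-X[1]; print("yaw x-edge",np.arctan2(e[1],e[0]))
W=[]
yaw=1.40
S={}
for i,pos in enumerate([[0.47,0.12,0.27],[0.47,0.19,0.27]]):
    manip.reach(pos,[np.pi,0,yaw]); manip.wait(0.15)
    T=toolT(); p=manip.read_camera("wrist"); save(f"ws{i}",p); W.append((p,T))
    print(T[:3,3])
    for th in ["clip_tab","stand","clip"]:
        d=manip.tip_of(p,th)
        print(i,th,[(np.array(q["at"]),round(q["conf"],2)) for q in d[:2]])
        if d: S.setdefault(th,[]).append(ray(p,d[0]["at"],T))
for k,v in S.items():
    if len(v)>1: print(k,*tri(v))
pickle.dump(W,open("stand.pkl","wb"))
print(manip.get_clock())
E
```

```text
[[ 0.5012 -0.2721  0.012 ]
 [ 0.5103 -0.1311  0.012 ]
 [ 0.7252 -0.1461  0.012 ]]
yaw y-edge -0.06435116352898806
yaw x-edge -0.06982839127307305
[[ 0.5018 -0.2723  0.012 ]
 [ 0.5114 -0.1313  0.012 ]
 [ 0.7274 -0.1465  0.012 ]
 [ 0.7181 -0.2861  0.012 ]]
yaw y-edge -0.06802252870207927
yaw x-edge -0.07051777799327112
[0.4704 0.1187 0.27  ]
0 clip_tab [(array([193.1, 319.3]), 0.67)]
0 stand [(array([171. , 308.6]), 0.83)]
0 clip [(array([182.6, 314.7]), 0.64)]
[0.4702 0.189  0.27  ]
1 clip_tab [(array([203.2, 256.9]), 0.61)]
1 stand [(array([181.3, 260. ]), 0.79)]
1 clip [(array([192. , 259.8]), 0.74), (array([239.6, 251.1]), 0.38)]
clip_tab [0.4919 0.1609 0.0977] [np.float64(0.000344232943404321), np.float64(0.0003442329434041371)]
stand [ 0.4885  0.159  -0.0023] [np.float64(0.0012027105491605838), np.float64(0.0012027105491606597)]
clip [0.4921 0.1612 0.0486] [np.float64(9.688816222272757e-05), np.float64(9.688816222264975e-05)]
8.0
```

View pics/ws0.png

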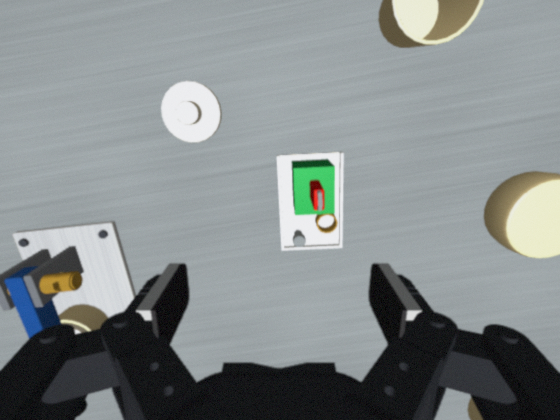

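View pics/ws1.png

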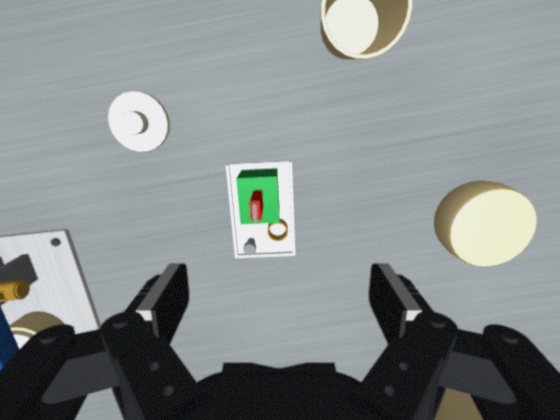

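ws0 shows the stand's tray with corners near (155,277), (152,343), (247,343) and (250,282), and the red tab at (195,317). In ws1 the tray spans (164,227) to (257,295), with the tab at (206,256). Next is the stand pose from the tray corners.

```bash
python3 - <<'E'
from h import *
import pickle
np.set_printoptions(precision=4,suppress=True)
W=pickle.load(open("stand.pkl","rb"))
for p,T in W:
    # fit tray outline: white mask + others inside -> use depth-free color: bright
    im=p["image"].astype(int)
    g=cv2.cvtColor(p["image"],cv2.COLOR_RGB2HSV)
    print([im[158+8,285-40*0].tolist()])
    m=((im.min(2)>222)|((im[...,1]>im[...,0]+50)&(im[...,1]>im[...,2]+50))).astype(np.uint8)
    m[:130]=0;m[270:]=0;m[:,:210]=0;m[:,360:]=0
    n,l,st,_=cv2.connectedComponentsWithStats(m); k=1+np.argmax(st[1:,4]); 
    pts=np.argwhere(l==k)[:,::-1].astype(np.int32); rr=cv2.minAreaRect(cv2.convexHull(pts)); print(rr)
    cs=cv2.boxPoints(rr); X=np.array([at_z(p,(c[1],c[0]),0.010,T) for c in cs]); print(cs,X)
    for i in range(4):
        e=X[(i+1)%4]-X[i]; print(np.linalg.norm(e), np.arctan2(e[1],e[0]))
    c=X.mean(0); 
    print("center",c)
    # red tab depth points
    r,cc=np.mgrid[0:420,0:560]; z=p["z_map"]
    k=(im[...,0]>im[...,1]+60)&(im[...,0]>im[...,2]+60)&(z>0)&(r<240)&(cc>200)&(cc<360)
    R,t=ext(p,T); uv=cv2.undistortPoints(np.stack([cc[k],r[k]],-1).astype(float)[:,None],p["K"],p["dist"])[:,0]
    Y=(np.c_[uv,np.ones(len(uv))]*z[k][:,None]-t)@R
    Y=Y[Y[:,2]>.1]; print("tab top",len(Y),np.median(Y,0),Y.min(0),Y.max(0)); t2=Y[:,:2]-Y[:,:2].mean(0); u=np.linalg.svd(t2)[2][0]; print("dir",np.arctan2(u[1],u[0]))
E
```

```text
[[237, 238, 240]]
((309.6247253417969, 200.9937744140625), (93.73291015625, 61.47320556640625), 87.1375961303711)
[[276.5861 155.7207]
 [337.9826 152.6509]
 [342.6634 246.2668]
 [281.2669 249.3367]] [[0.4565 0.1187 0.01  ]
 [0.4667 0.2006 0.01  ]
 [0.6049 0.1916 0.01  ]
 [0.5943 0.1014 0.01  ]]
0.08250389281952544 1.446797552939726
0.13849169816356646 -0.06498091067848341
0.09081601624399563 -1.6883601717921195
0.1388350400620908 3.016574662094594
center [0.5306 0.153  0.01  ]
tab top 154 [0.4931 0.1559 0.1074] [0.4837 0.1517 0.1004] [0.5067 0.1644 0.1182]
dir -0.20365500914102982
[[239, 239, 241]]
((260.4979248046875, 209.4546356201172), (92.76785278320312, 65.15998840332031), 87.39744567871094)
[[225.8454 164.5979]
 [290.9381 161.6392]
 [295.1505 254.3113]
 [230.0577 257.2701]] [[0.4562 0.119  0.01  ]
 [0.4674 0.2067 0.01  ]
 [0.6055 0.1908 0.01  ]
 [0.5936 0.0941 0.01  ]]
0.08847199933112083 1.444546122743527
0.1390227272061388 -0.11490103396765282
0.09736619745043348 -1.6932313760661741
0.13957709375814026 2.962904872801108
center [0.5307 0.1527 0.01  ]
tab top 155 [0.4922 0.1609 0.1075] [0.4839 0.1519 0.1004] [0.5075 0.1656 0.1183]
dir -0.10050672956531842
```

The stand pose agrees between methods: origin about (0.4913, 0.159), yaw -0.13, tab height 0.098 against 0.094 expected. Now the grasp and lift.

```bash
python3 - <<'E'
from h import *
np.set_printoptions(precision=4,suppress=True)
o=[np.pi,0,1.44]
manip.reach([0.4915,0.1595,0.17],o)
manip.servo_line([0.4915,0.1595,0.094],feed=0.08,until_force=6)
print(manip.get_ee_pos(),manip.get_wrist_force())
manip.grip(0.0); print("w",manip.get_grip_width(),manip.get_wrist_force(),manip.get_moment())
print(manip.servo_line([0.4915,0.1595,0.20],feed=0.08))
manip.wait(.2)
print(manip.get_ee_pos(),manip.get_wrist_force(),manip.get_moment(),manip.get_grip_width())
p=manip.read_camera("wrist"); save("g0",p)
s=manip.read_camera("scene"); cv2.imwrite("pics/gs0.png",cv2.resize(s["image"][120:250,260:390],None,fx=4,fy=4,interpolation=cv2.INTER_CUBIC)[:,:,::-1])
print(manip.get_clock())
E
```

```text
[0.4919 0.1595 0.0944] [-0.1169 -0.0931  0.5776]
w 0.0018920720548545496 [-0.1466 -0.0806  3.0761] [ 0.0003  0.1338 -0.0002]
False
[0.4914 0.1594 0.1997] [-0.1685  0.1366 -1.1497] [-0.0268  0.0074  0.0383] 0.0017037568674977228
12.125
```

View pics/g0.png

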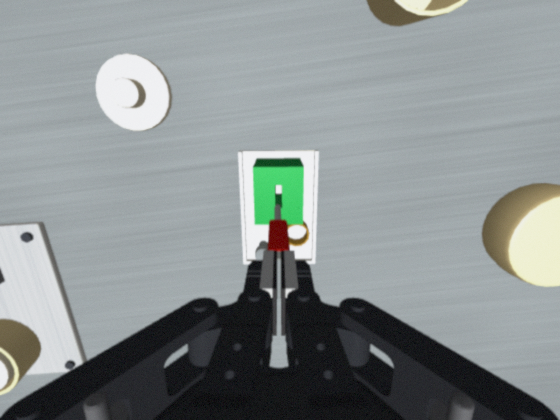

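View pics/gs0.png

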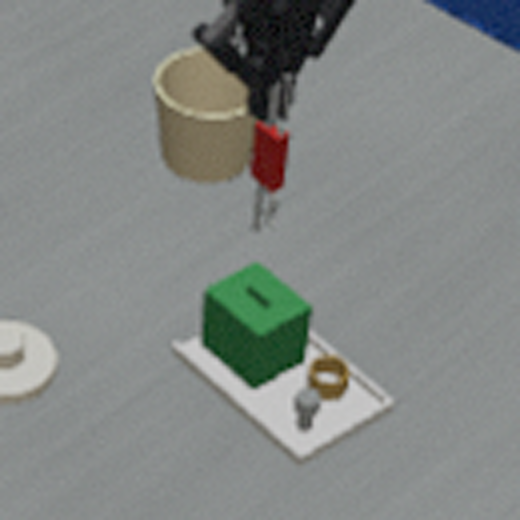

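The scene shows the clip out of the stand and upright, but the whole red tab hangs below the fingers and the width reads only 1.7 mm. It looks as if the wire loop is gripped, not the tab. I'll measure where the clip sits in the tool.

```bash
python3 - <<'E'
from h import *
import pickle
np.set_printoptions(precision=4,suppress=True)
T=toolT(); p=manip.read_camera("wrist"); s=manip.read_camera("scene"); t=manip.read_camera("top")
for d in [0,.02,.034,.06,.082,.108]:
    print(d,proj(p,T[:3,3]-[0,0,d],T),proj(s,T[:3,3]-[0,0,d]))
for th in ["clip_tip","clip_tab","clip","clip_neck"]:
    r=[]
    for n,q,TT in (("w",p,T),("s",s,None),("t",t,None)):
        d=manip.tip_of(q,th); print(th,n,[(np.array(x["at"]),round(x["conf"],2)) for x in d[:2]])
        if d: r.append(ray(q,d[0]["at"],TT))
    if len(r)>1:
        x,e=tri(r); print(x,e,"tool",T[:3,:3].T@(x-T[:3,3]))
cv2.imwrite("pics/g1.png",cv2.resize(p["image"][160:380,180:380],None,fx=2.7,fy=2.7,interpolation=cv2.INTER_CUBIC)[:,:,::-1])
print(manip.get_clock(),manip.get_joints())
E
```

```text
0 [[249.9952 278.2263]] [[154.7177 326.5462]]
0.02 [[235.9527 278.2556]] [[160.471  325.9776]]
0.034 [[227.6518 278.2729]] [[164.432  325.5859]]
0.06 [[214.7548 278.2998]] [[171.6473 324.8716]]
0.082 [[205.8038 278.3185]] [[177.6136 324.2804]]
0.108 [[196.9573 278.3369]] [[184.5057 323.5968]]
clip_tip w [(array([203.7, 277.5]), 0.66)]
clip_tip s [(array([178.7, 324.2]), 0.6), (array([173.2, 327.9]), 0.18)]
clip_tip t [(array([206.2, 216.5]), 0.56), (array([269. , 440.8]), 0.44)]
[0.4895 0.1596 0.1125] [np.float64(0.0018604517632363486), np.float64(0.0014957559123677667), np.float64(0.0027860185096590254)] tool [-0.     -0.0019  0.0874]
clip_tab w [(array([254.1, 280.8]), 0.58)]
clip_tab s [(array([150.9, 329.3]), 0.47)]
clip_tab t [(array([198.9, 210.1]), 0.6)]
[0.4889 0.1643 0.2085] [np.float64(0.0033522612686312753), np.float64(0.005372055472504048), np.float64(0.004834553667546246)] tool [ 0.0045 -0.0032 -0.0086]
clip w [(array([219.1, 277.8]), 0.68)]
clip s [(array([167.7, 325. ]), 0.6)]
clip t [(array([205.4, 218.1]), 0.37)]
[0.4874 0.1562 0.1518] [np.float64(0.004217016044264188), np.float64(0.00480731575059713), np.float64(0.00900891715986881)] tool [-0.0037 -0.0036  0.0481]
clip_neck w []
clip_neck s [(array([169.5, 326. ]), 0.47)]
clip_neck t []
12.875 [-1.123   0.3153  0.8969  1.915  -0.2841  1.0438  1.335 ]
```

View pics/g1.png

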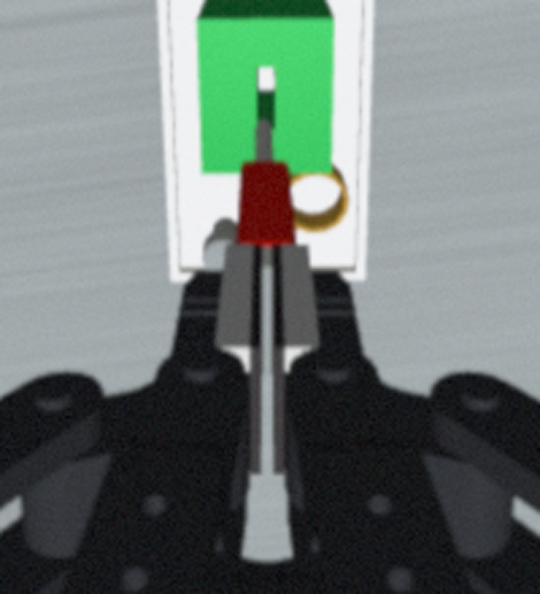

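```bash
python3 - <<'E'
from h import *
np.set_printoptions(precision=1,suppress=True)
T=toolT(); p=manip.read_camera("wrist"); save("g2",p)
def tp(x,y,z): return proj(p,T[:3,:3]@np.array([x,y,z])+T[:3,3],T)[0]
for dz in (0,4,8,20):
    print(dz,"tabbot -x",tp(-.006,-.007,(34+dz)/1e3),tp(.006,-.007,(34+dz)/1e3),"tip",tp(0,-.0025,(82+dz)/1e3),tp(0,.0025,(82+dz)/1e3),"tabtop",tp(0.006,-.007,(-14+dz)/1e3),"loop",tp(0,0,(-26+dz)/1e3))
im=cv2.resize(p["image"][180:300,240:316],None,fx=5,fy=5,interpolation=cv2.INTER_CUBIC)
cv2.imwrite("pics/g3.png",im[:,:,::-1])
t=manip.read_camera("scene")
im=cv2.resize(t["image"][130:190,295:355],None,fx=9,fy=9,interpolation=cv2.INTER_CUBIC)
cv2.imwrite("pics/g4.png",im[:,:,::-1])
np.set_printoptions(precision=3)
print("zmap",p["z_map"][200:340:6,278])
E
```

```text
0 tabbot -x [217.8 269.2] [217.8 287.3] tip [202.9 278.3] [208.7 278.3] tabtop [249.6 289.8] loop [273.6 278.2]
4 tabbot -x [215.8 269.4] [215.8 287.1] tip [201.4 278.3] [207.2 278.3] tabtop [246.3 289.6] loop [269.4 278.2]
8 tabbot -x [213.8 269.5] [213.8 287. ] tip [200.  278.3] [205.7 278.3] tabtop [243.1 289.3] loop [265.5 278.2]
20 tabbot -x [208.4 270. ] [208.4 286.6] tip [196.1 278.3] [201.6 278.3] tabtop [234.4 288.6] loop [254.8 278.2]
zmap [0.339 0.247 0.231 0.22  0.196 0.187 0.178 0.17  0.162 0.159 0.155 0.155
 0.153 0.153 0.154 0.156 0.417 0.42  0.423 0.427 0.429 0.432 0.434 0.438]
```

View pics/g3.png

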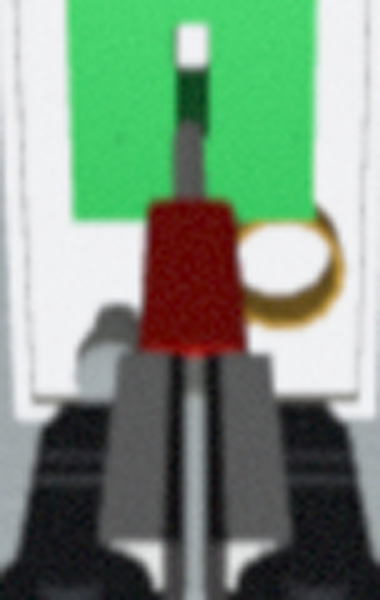

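View pics/g4.png

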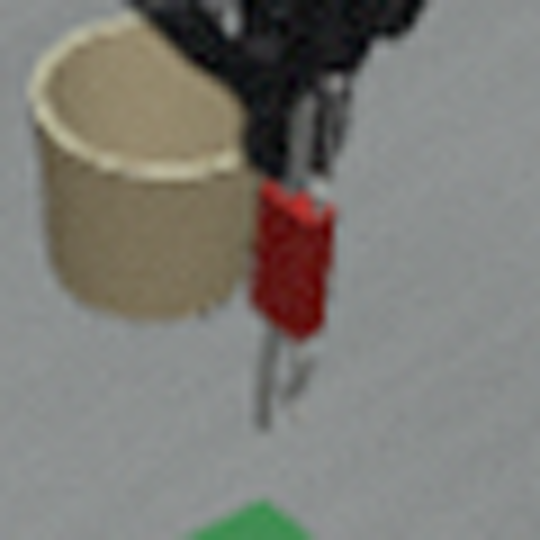

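```bash
python3 - <<'E'
from h import *
np.set_printoptions(precision=4,suppress=True)
T=toolT(); p=manip.read_camera("wrist")
M=np.array(p["mount"])
for rc in [(253,266),(253,290),(260,264),(270,264),(280,264),(286,264),(245,278),(235,278),(223,278),(214,278),(207,278),(260,278),(275,278)]:
    uv=cv2.undistortPoints(np.array([[[rc[1],rc[0]]]],float),p["K"],p["dist"])[0,0]; z=p["z_map"][rc]
    print(rc,round(float(z),4),(M@np.r_[uv*z,z,1])[:3], p["image"][rc])
V=np.array(p["z_map"][240:300,240:316]); 
def tp(x,y,z): return proj(p,T[:3,:3]@np.array([x,y,z])+T[:3,3],T)[0]
print(tp(-.006,-.011,.019),tp(-.006,-.011,0),tp(-.006,-.011,-.02))
E
```

```text
(253, 266) 0.15 [-0.0059 -0.0102 -0.0244] [88 88 90]
(253, 290) 0.1499 [ 0.0057 -0.0103 -0.0245] [91 95 93]
(260, 264) 0.1415 [-0.0064 -0.011  -0.0331] [86 89 88]
(270, 264) 0.1332 [-0.0061 -0.0109 -0.0418] [90 91 90]
(280, 264) 0.1256 [-0.0057 -0.0109 -0.0498] [87 89 90]
(286, 264) 0.1217 [-0.0055 -0.0107 -0.054 ] [89 89 87]
(245, 278) 0.1657 [-0.0001 -0.0072 -0.0089] [100   9   0]
(235, 278) 0.1786 [-0.0001 -0.0072  0.0047] [100   5   7]
(223, 278) 0.1982 [-0.0002 -0.0067  0.0251] [97  9  3]
(214, 278) 0.2273 [-0.0002 -0.0026  0.0544] [84 87 85]
(207, 278) 0.244 [-0.0002 -0.0023  0.0718] [84 86 82]
(260, 278) 0.1561 [-0.0001 -0.0041 -0.0199] [155 163 162]
(275, 278) 0.1526 [-0.0001  0.0012 -0.0253] [155 163 165]
[220.0493 268.4624] [231.9824 267.419 ] [247.5822 266.054 ]
```

The depth map settles it. The closed fingertips sit at tool z of about -0.023, so the real fingertips are about 42 mm behind where the interface text puts them, and I'm only holding the wire loop. The clip itself is vertical and at its nominal place. I'll set it back in the slot, regrip 42 mm deeper on the tab, and verify.

```bash
python3 - <<'E'
from h import *
np.set_printoptions(precision=4,suppress=True)
print(manip.servo_line([0.4915,0.1595,0.13],feed=0.12,until_force=5))
print(manip.servo_line([0.4915,0.1595,0.0950],feed=0.05,until_force=4),manip.get_ee_pos(),manip.get_wrist_force())
z=manip.get_ee_pos()[2]
if z<0.100:
    manip.grip(0.05)
    p=manip.read_camera("wrist"); save("r0",p)
    print(manip.servo_line([0.4915,0.1595,0.052],feed=0.06,until_force=4),manip.get_ee_pos(),manip.get_wrist_force())
    p=manip.read_camera("wrist"); save("r1",p)
print(manip.get_clock())
E
```

```text
False
True [0.4909 0.1593 0.0941] [-0.8598  0.0398  4.5266]
False [0.4917 0.1594 0.0521] [ 0.573   0.5574 -0.3867]
15.9417
```

View pics/r1.png

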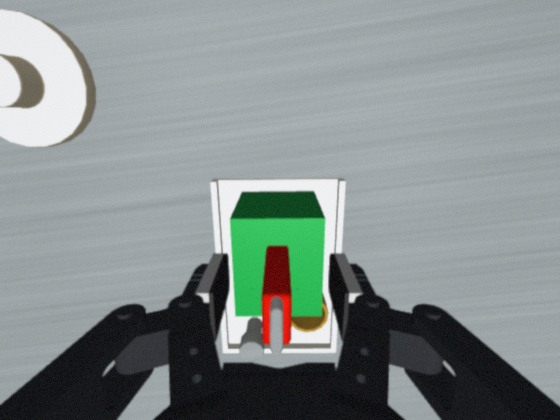

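The clip is back upright in its slot, with the tab at (290,277) centred between the open pads. Gripping and lifting.

```bash
python3 - <<'E'
from h import *
np.set_printoptions(precision=4,suppress=True)
manip.grip(0.0); print("w",manip.get_grip_width(),manip.get_wrist_force(),manip.get_moment())
print(manip.servo_line([0.4915,0.1595,0.14],feed=0.1)); manip.wait(.1)
T=toolT(); p=manip.read_camera("wrist"); save("r2",p)
print(T[:3,3],manip.get_grip_width(),manip.get_wrist_force())
M=np.array(p["mount"])
d=manip.tip_of(p,"clip_tip"); print(d[:2])
for r in range(225,300,5):
    rc=(r,278)
    uv=cv2.undistortPoints(np.array([[[rc[1],rc[0]]]],float),p["K"],p["dist"])[0,0]; z=p["z_map"][rc]
    print(rc,round(float(z),4),(M@np.r_[uv*z,z,1])[:3], p["image"][rc])
print(manip.get_clock())
E
```

```text
w 0.01147974286208996 [-1.1265 -0.0079  3.1842] [0.0492 0.1801 0.0108]
False
[0.491  0.1594 0.1394] 0.011422382763013567 [-0.3832 -0.4997 -1.7864]
[{'at': [220.9, 279.8], 'conf': 0.84}]
(225, 278) 0.2051 [-0.0002 -0.003   0.0311] [90 94 89]
(230, 278) 0.1953 [-0.0002 -0.0036  0.0211] [96 95 93]
(235, 278) 0.1884 [-0.0001 -0.0033  0.0137] [95 95 93]
(240, 278) 0.1827 [-0.0001 -0.0028  0.0076] [91 94 90]
(245, 278) 0.166 [-0.0001 -0.0071 -0.0086] [104  61  57]
(250, 278) 0.1582 [-0.0001 -0.008  -0.0165] [104  10   2]
(255, 278) 0.155 [-0.0001 -0.007  -0.0202] [104  13   6]
(260, 278) 0.148 [-0.0001 -0.0079 -0.0272] [107  18  13]
(265, 278) 0.1436 [-0.0001 -0.0079 -0.0319] [110  16  16]
(270, 278) 0.1385 [-0.0001 -0.0082 -0.0371] [107   4   7]
(275, 278) 0.1363 [-0.0001 -0.0072 -0.0397] [106   4   0]
(280, 278) 0.1313 [-0.0001 -0.0078 -0.0448] [109  18  11]
(285, 278) 0.1279 [-0.0001 -0.0077 -0.0484] [106  12   8]
(290, 278) 0.1244 [-0.0001 -0.0077 -0.052 ] [105   1   3]
(295, 278) 0.1215 [-0.0001 -0.0075 -0.0552] [187  39  34]
17.6
```

View pics/r2.png

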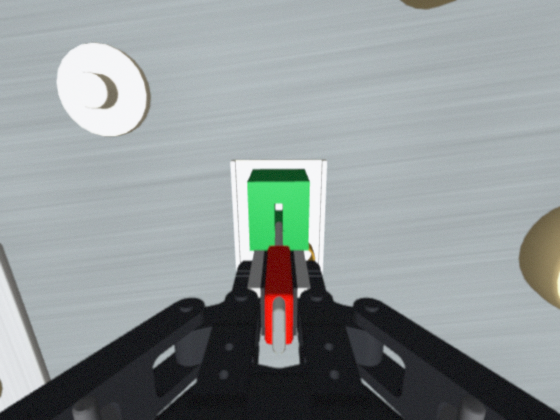

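The grip now reads 11.4 mm, the tab thickness. The clip is vertical in the tool, with the leg axis at tool y -0.0006 and the tip at tool z +0.040. Moving above the hole.

```bash
python3 - <<'E'
from h import *
import pickle
np.set_printoptions(precision=4,suppress=True)
o=[np.pi,0,1.503]
manip.reach([0.50,0.02,0.22],o)
manip.reach([0.5563,-0.1736,0.165],o)
manip.wait(.2)
T=toolT(); p=manip.read_camera("wrist"); save("a0",p)
print(T[:3,3],manip.get_orientation(),manip.get_wrist_force())
print(manip.tip_of(p,"clip_tip")[:2])
print("exp tip",proj(p,T[:3,:3]@np.array([0,-.0006,.040])+T[:3,3],T),"exp hole",proj(p,[0.5557,-0.1736,0.092],T))
cv2.imwrite("pics/a0c.png",cv2.resize(p["image"][170:260,228:328],None,fx=6,fy=6,interpolation=cv2.INTER_CUBIC)[:,:,::-1])
s=manip.read_camera("scene"); cv2.imwrite("pics/a0s.png",cv2.resize(s["image"][215:295,210:300],None,fx=7,fy=7,interpolation=cv2.INTER_CUBIC)[:,:,::-1])
pickle.dump((p,T,s),open("a0.pkl","wb"))
print(manip.get_clock())
E
```

```text
[ 0.5569 -0.1716  0.1652] [ 3.141  -0.0008  1.5056] [-0.0945  0.7503 -0.8901]
[{'at': [223.1, 277.5], 'conf': 0.77}, {'at': [182.1, 257.7], 'conf': 0.44}]
exp tip [[223.5746 278.3176]] exp hole [[207.8777 275.5777]]
19.4833
```

View pics/a0c.png

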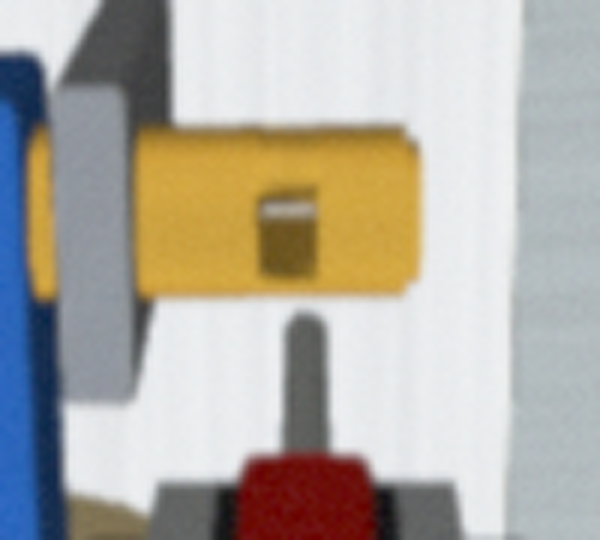

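View pics/a0s.png

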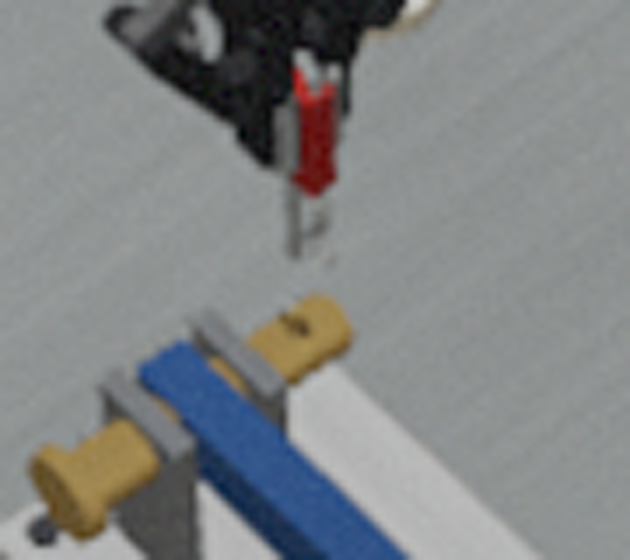

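The wrist crop shows the hole at pixel (208.4,275.6) against (207.9,275.6) predicted, so the hole estimate is confirmed. The arm settled 2 mm off in y, so I'll correct from the readback before descending.

```bash
cat >> h.py <<'E'
def goto(tx,ty,z,feed=0.05,n=3,tol=0.0003,until=None):
    c=np.array([tx,ty,z],float)
    for i in range(n):
        hit=manip.servo_line(c.tolist(),feed=feed,until_force=until)
        if hit: return True
        manip.wait(0.12)
        e=np.array([tx,ty,z])-np.array(manip.get_ee_pos())
        if np.abs(e).max()<tol: break
        c=c+e
    return False
E
python3 - <<'E'
from h import *
np.set_printoptions(precision=4,suppress=True)
tx,ty=0.5565,-0.1736
print(goto(tx,ty,0.142,until=6),manip.get_ee_pos(),manip.get_orientation(),manip.get_wrist_force())
T=toolT(); p=manip.read_camera("wrist")
cv2.imwrite("pics/b0.png",cv2.resize(p["image"][170:260,228:328],None,fx=6,fy=6,interpolation=cv2.INTER_CUBIC)[:,:,::-1])
s=manip.read_camera("scene"); cv2.imwrite("pics/b0s.png",cv2.resize(s["image"][215:295,210:300],None,fx=7,fy=7,interpolation=cv2.INTER_CUBIC)[:,:,::-1])
print("hole",proj(p,[0.5558,-0.1736,0.092],T))
print(manip.get_clock())
E
```

```text
False [ 0.5567 -0.1738  0.1422] [3.1412 0.0001 1.5028] [-0.3419 -0.3436 -0.7324]
hole [[218.0936 278.5408]]
20.3083
```

View pics/b0.png

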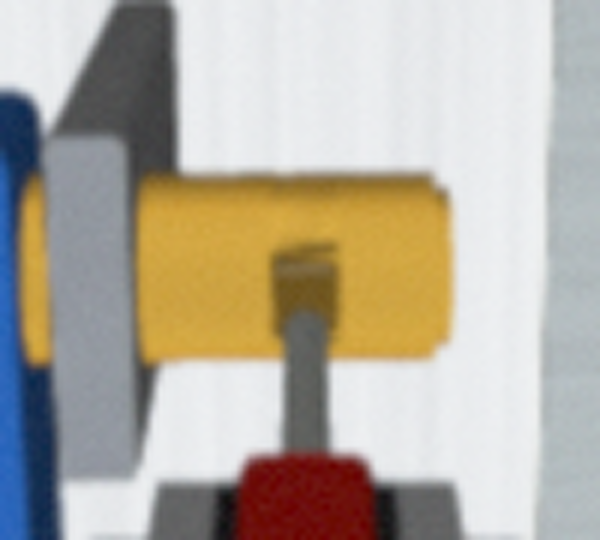

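View pics/b0s.png

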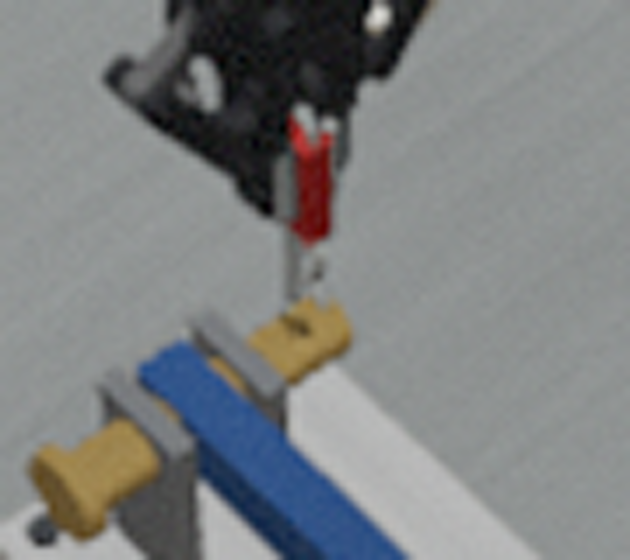

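The tip is centred on the hole sideways: column 306 against 305.5 in the crop. Descending with a light touch.

```bash
python3 - <<'E'
from h import *
np.set_printoptions(precision=4,suppress=True)
tx,ty=0.5564,-0.1735
h=manip.servo_line([tx,ty,0.118],feed=0.03,until_force=3)
print(h,manip.get_ee_pos(),manip.get_wrist_force())
p=manip.read_camera("wrist")
cv2.imwrite("pics/c0.png",cv2.resize(p["image"][170:260,228:328],None,fx=6,fy=6,interpolation=cv2.INTER_CUBIC)[:,:,::-1])
s=manip.read_camera("scene"); cv2.imwrite("pics/c0s.png",cv2.resize(s["image"][215:295,210:300],None,fx=7,fy=7,interpolation=cv2.INTER_CUBIC)[:,:,::-1])
print(manip.get_clock())
E
```

```text
False [ 0.5565 -0.1736  0.1181] [ 0.1159  0.2043 -0.3136]
21.3583
```

View pics/c0.png

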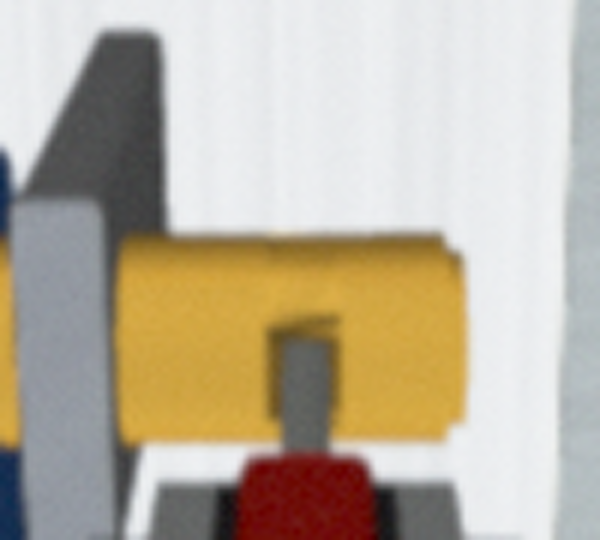

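The leg is centred in the hole with no contact force. Going on to the neck.

```bash
python3 - <<'E'
from h import *
np.set_printoptions(precision=4,suppress=True)
tx,ty=0.5564,-0.1735
for z,f,lim in [(0.107,.03,4),(0.100,.03,14),(0.096,.03,14),(0.092,.03,14),(0.0885,.02,10)]:
    h=manip.servo_line([tx,ty,z],feed=f,until_force=lim)
    print(z,h,manip.get_ee_pos(),manip.get_wrist_force(),manip.get_moment())
    if h: break
T=toolT();p=manip.read_camera("wrist"); save("d0",p)
s=manip.read_camera("scene"); cv2.imwrite("pics/d0s.png",cv2.resize(s["image"][215:295,210:300],None,fx=7,fy=7,interpolation=cv2.INTER_CUBIC)[:,:,::-1])
print(manip.get_clock())
E
```

```text
0.107 False [ 0.5567 -0.1735  0.107 ] [ 0.3947  0.0078 -0.4115] [ 0.0377 -0.3986  0.0332]
0.1 False [ 0.5575 -0.1733  0.0998] [ 5.8015 -0.2309 -1.7099] [-0.0226 -1.46    0.0104]
0.096 False [ 0.5575 -0.1729  0.0956] [ 6.205   0.4273 -3.7149] [ 0.226  -1.6023  0.0497]
0.092 False [ 0.557  -0.1731  0.0912] [ 6.2793  0.0888 -6.1872] [-0.0905 -1.3755 -0.0268]
0.0885 False [ 0.556  -0.1732  0.0876] [  4.2599  -1.8987 -10.0475] [-0.0875 -1.2151 -0.0283]
23.25
```

View pics/d0.png

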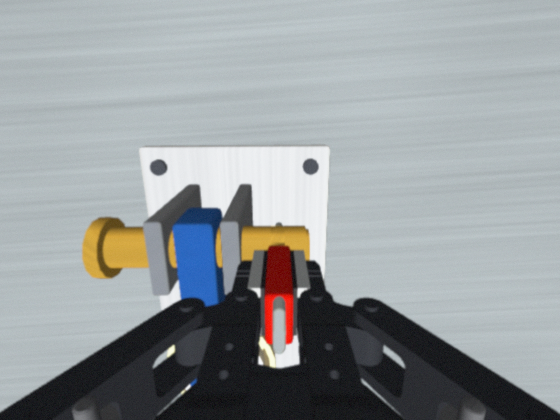

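View pics/d0s.png

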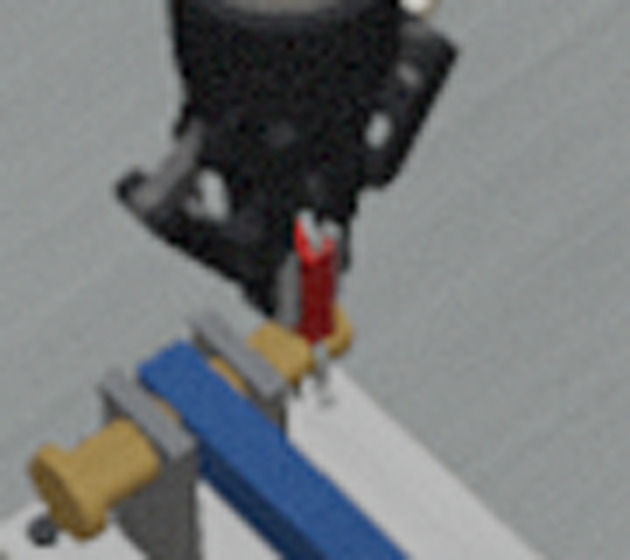

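The neck has passed the pin's middle and the bow now pulls the tool down at about 10 N. In the scene the bow is seen below the pin at (390,320) of the crop. I'll ease the last 1.5 mm and watch the force.

```bash
python3 - <<'E'
from h import *
np.set_printoptions(precision=4,suppress=True)
tx,ty=0.5564,-0.1735
for z in (0.0875,0.0866):
    h=manip.servo_line([tx,ty,z],feed=.01,until_force=6); manip.wait(.1)
    print(z,h,manip.get_ee_pos(),manip.get_wrist_force(),manip.get_moment())
T=toolT();p=manip.read_camera("wrist"); s=manip.read_camera("scene"); t=manip.read_camera("top")
M=np.array(p["mount"])
for r in range(240,300,6):
    rc=(r,278)
    uv=cv2.undistortPoints(np.array([[[rc[1],rc[0]]]],float),p["K"],p["dist"])[0,0]; z=p["z_map"][rc]
    print(rc,(M@np.r_[uv*z,z,1])[:3], p["image"][rc])
for th in ["clip","clip_tip","clip_neck"]:
    for n,q in (("s",s),("w",p)):
        print(th,n,[(np.array(x["at"]),round(x["conf"],2)) for x in manip.tip_of(q,th)[:1]])
ax=np.array([0.5558,-0.1736,0.080]); 
print("exp origin",proj(s,ax),"tip",proj(s,ax-[0,0,.034]), "tab low/high",proj(s,ax+[0,0,.014]),proj(s,ax+[0,0,.062]))
cv2.imwrite("pics/e0.png",cv2.resize(p["image"][190:360,208:348],None,fx=3.5,fy=3.5,interpolation=cv2.INTER_CUBIC)[:,:,::-1])
print(manip.get_clock())
E
```

```text
0.0875 False [ 0.5562 -0.1734  0.0873] [ 3.6097 -0.7383 -6.8579] [-0.0716 -0.9921  0.0212]
0.0866 False [ 0.5564 -0.1735  0.0867] [ 3.5302  0.2521 -3.2463] [-0.0188 -0.8435  0.0178]
(240, 278) [-0.0002 -0.0073 -0.0025] [209 167  66]
(246, 278) [-0.0001 -0.0078 -0.0113] [114  36  15]
(252, 278) [-0.0001 -0.0077 -0.0182] [112  15  13]
(258, 278) [-0.0001 -0.0074 -0.0241] [113  18  13]
(264, 278) [-0.0001 -0.0079 -0.0311] [112  10   8]
(270, 278) [-0.0001 -0.0078 -0.0365] [110  12   3]
(276, 278) [-0.0001 -0.008  -0.042 ] [113   8   4]
(282, 278) [-0.0001 -0.0077 -0.0463] [117  22  14]
(288, 278) [-0.0001 -0.0071 -0.0497] [116  20  12]
(294, 278) [-0.0001 -0.0071 -0.054 ] [177  11   2]
clip s [(array([263.6, 252.5]), 0.46)]
clip w []
clip_tip s [(array([273.9, 247. ]), 0.48)]
clip_tip w []
clip_neck s []
clip_neck w []
exp origin [[263.9508 252.1943]] tip [[272.5195 252.494 ]] tab low/high [[260.3286 252.0677]] [[247.4716 251.6196]]
24.4
```

View pics/e0.png

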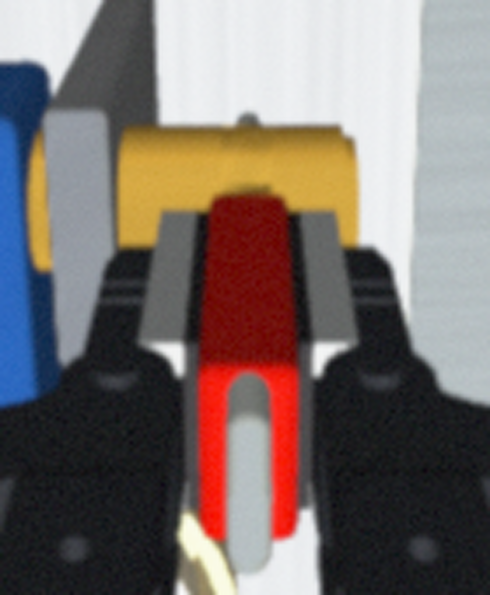

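The pull has dropped to -3 N, so it is converging on home at about TCP z 0.086. There is a side force of +3.5 N in x, so I'll relieve that slightly and then go fully home.

```bash
python3 - <<'E'
from h import *
np.set_printoptions(precision=4,suppress=True)
for x,z in ((0.5564,0.0860),(0.5570,0.0859),(0.5576,0.0859)):
    h=manip.servo_line([x,-0.1735,z],feed=.01,until_force=6); manip.wait(.1)
    print(z,h,manip.get_ee_pos(),manip.get_wrist_force(),manip.get_moment())
print(manip.get_clock())
E
```

```text
0.086 False [ 0.5566 -0.1736  0.0862] [ 3.4218 -0.4851  0.3778] [ 0.0016 -0.7771  0.0361]
0.0859 False [ 0.5569 -0.1736  0.0859] [ 2.7434 -0.5672  0.4354] [-0.1143 -0.5598 -0.0522]
0.0859 False [ 0.5573 -0.1735  0.0857] [ 1.6833 -0.504  -0.2848] [-0.0572 -0.2399 -0.0085]
25.45
```

```bash
python3 - <<'E'
from h import *
np.set_printoptions(precision=4,suppress=True)
manip.grip(0.035); print(manip.get_grip_width(),manip.get_wrist_force())
x=manip.get_ee_pos()
print(manip.servo_line([x[0],x[1],0.20],feed=.1,until_force=5),manip.get_ee_pos(),manip.get_wrist_force())
manip.servo_line([x[0]-0.03,x[1],0.23],feed=.15); manip.wait(.15)
T=toolT();p=manip.read_camera("wrist"); s=manip.read_camera("scene"); save("f0",p)
import pickle; pickle.dump((p,T,s),open("f.pkl","wb"))
cv2.imwrite("pics/f0s.png",cv2.resize(s["image"][215:295,210:300],None,fx=7,fy=7,interpolation=cv2.INTER_CUBIC)[:,:,::-1])
for th in ["clip","clip_tip","clip_tab"]:
    r=[]
    for n,q,TT in (("s",s,None),("w",p,T)):
        d=manip.tip_of(q,th); print(th,n,[(np.array(x["at"]),round(x["conf"],2)) for x in d[:1]])
        if d: r.append(ray(q,d[0]["at"],TT))
    if len(r)>1: print(tri(r))
print(manip.get_clock())
E
```

```text
0.03498387609579882 [ 0.5082  0.1702 -0.2205]
False [ 0.557  -0.1732  0.1993] [-1.2193  0.5338  0.5716]
clip s [(array([265.9, 249. ]), 0.55)]
clip w [(array([210.3, 281.2]), 0.94)]
(array([ 0.5534, -0.1759,  0.0745]), [np.float64(0.004891415368587959), np.float64(0.004891415368587844)])
clip_tip s [(array([274. , 252.2]), 0.67)]
clip_tip w [(array([199.9, 279.2]), 0.97)]
(array([ 0.5548, -0.1738,  0.0393]), [np.float64(8.876975878566791e-05), np.float64(8.876975878550938e-05)])
clip_tab s [(array([288.1, 246.7]), 0.71)]
clip_tab w [(array([235.3, 280.7]), 0.94)]
(array([ 0.5872, -0.194 ,  0.0429]), [np.float64(0.0218151175018346), np.float64(0.021815117501834683)])
28.075
```

View pics/f0.png

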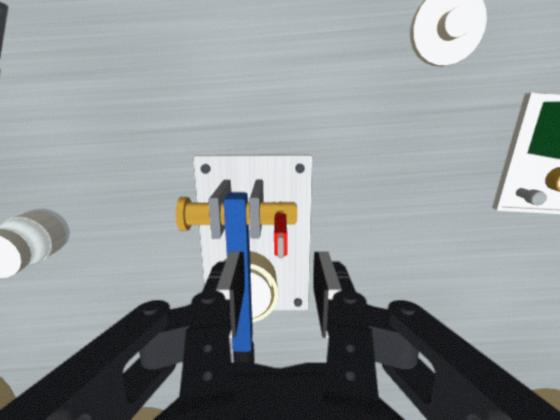

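View pics/f0s.png

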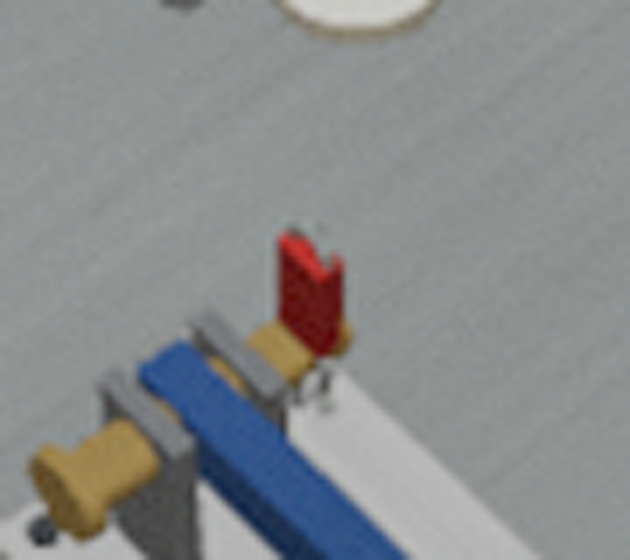

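The clip stands in the pin, with the red tab above it and the bow below. Now a quantitative check of height and tilt.

```bash
python3 - <<'E'
from h import *
import pickle
np.set_printoptions(precision=4,suppress=True)
p,T,s=pickle.load(open("f.pkl","rb"))
yaw=-.068; Rz=np.array([[np.cos(yaw),-np.sin(yaw),0],[np.sin(yaw),np.cos(yaw),0],[0,0,1]])
O=np.array([0.5565,-0.1736,0.080])
def pts(dz): return [O+[0,0,dz]+Rz@np.array(v)/1e3 for v in ((-7,-6,62),(-7,6,62),(17,-6,62),(17,6,62),(-7,-6,14),(-7,6,14),(17,-6,14))]
for dz in (0,.003): print(dz,"\nw",proj(p,pts(dz),T).round(1).tolist(),"\ns",proj(s,pts(dz)).round(1).tolist())
c=p["image"][195:265,245:315].copy(); cc=cv2.resize(c,None,fx=6,fy=6,interpolation=cv2.INTER_CUBIC)
c2=s["image"][240:275,235:270]; c3=cv2.resize(c2,None,fx=11,fy=11,interpolation=cv2.INTER_CUBIC)
for q in proj(p,pts(0),T): cv2.circle(cc,(int((q[1]+.5-245)*6),int((q[0]+.5-195)*6)),3,(0,255,255),-1)
for q in proj(s,pts(0)): cv2.circle(c3,(int((q[1]+.5-235)*11),int((q[0]+.5-240)*11)),3,(0,255,255),-1)
h=420; out=np.zeros((420,810,3),np.uint8); out[:cc.shape[0],:420]=cc; out[:385,425:810]=c3
cv2.imwrite("pics/f1.png",out[:,:,::-1])
# depth
im=p["image"].astype(int); r,k=np.mgrid[0:420,0:560]; z=p["z_map"]
m=(im[...,0]>im[...,1]+60)&(im[...,0]>im[...,2]+60)&(im[...,1]<90)&(z>0)&(r>200)&(r<265)&(k>265)&(k<300)
R,t=ext(p,T); uv=cv2.undistortPoints(np.stack([k[m],r[m]],-1).astype(float)[:,None],p["K"],p["dist"])[:,0]
Y=(np.c_[uv,np.ones(len(uv))]*z[m][:,None]-t)@R
bright=im[m][:,0]>150
print("top face",Y[bright].shape,np.median(Y[bright],0),Y[bright].min(0),Y[bright].max(0))
D=Y[~bright]; print("-x face",D.shape,D.min(0),D.max(0))
A=np.c_[D[:,2],np.ones(len(D))]; print("slope x/z",np.linalg.lstsq(A,D[:,0],rcond=None)[0],"slope y/z",np.linalg.lstsq(A,D[:,1],rcond=None)[0])
E
```

```text
0 
w [[228.3, 272.7], [228.3, 286.8], [253.7, 272.8], [253.8, 286.5], [210.4, 273.6], [210.4, 285.5], [232.6, 273.6]] 
s [[247.2, 248.0], [244.7, 251.9], [253.1, 254.3], [250.6, 258.3], [260.0, 248.6], [257.6, 252.4], [265.9, 254.7]]
0.003 
w [[229.6, 272.7], [229.6, 286.9], [255.3, 272.8], [255.3, 286.6], [211.4, 273.5], [211.4, 285.6], [233.7, 273.6]] 
s [[246.3, 248.0], [243.9, 251.9], [252.2, 254.3], [249.7, 258.3], [259.2, 248.5], [256.8, 252.4], [265.1, 254.7]]
top face (140, 3) [ 0.5623 -0.1709  0.1393] [ 0.5538 -0.179   0.1376] [ 0.5755 -0.168   0.1423]
-x face (205, 3) [ 0.5509 -0.1787  0.0951] [ 0.5541 -0.1679  0.1395]
slope x/z [0.0479 0.5471] slope y/z [-0.0014 -0.1729]
```

View pics/f1.png

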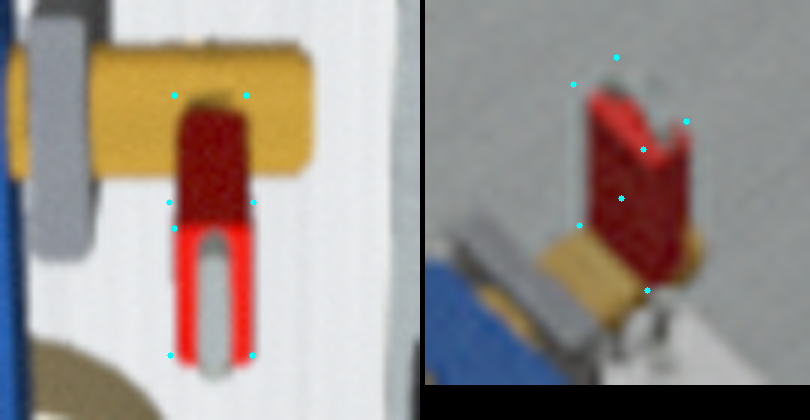

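The overlay agrees within 1–2 px, consistent with the leg resting against the hole's +x side (about +1.5 mm) and a tilt of about 0.05 rad. Height is the weakest check, so I'll take one tilted close view from the robot's side.

```bash
python3 - <<'E'
from h import *
from scipy.spatial.transform import Rotation as Ro
np.set_printoptions(precision=4,suppress=True)
p=manip.read_camera("wrist"); M=np.array(p["mount"])
target=np.array([0.557,-0.174,0.105])
for a,d in ((-0.8,.27),(-0.6,.27),(-0.4,.26)):
    R=(Ro.from_euler('xyz',[np.pi,0,1.503])*Ro.from_euler('x',a)).as_matrix()
    cz=R@M[:3,2]; cam=target-d*cz; tcp=cam-R@M[:3,3]
    e=Ro.from_matrix(R).as_euler('xyz')
    q=manip.inverse_kinematics(tcp.tolist(),e.tolist())
    print(a,"view",cz,"cam",cam,"tcp",tcp,e,q is not None)
    if q is not None: print(np.array(q))
print(manip.get_joints(),manip.get_ee_pos())
E
```

```text
-0.8 view [ 0.8938 -0.0605 -0.4443] cam [ 0.3157 -0.1577  0.225 ] tcp [ 0.4843 -0.1692  0.169 ] [2.3416 0.     1.503 ] False
-0.6 view [ 0.788  -0.0533 -0.6134] cam [ 0.3443 -0.1596  0.2706] tcp [ 0.4985 -0.1702  0.1822] [2.5416 0.     1.503 ] True
[-0.9228 -0.0708  1.2913  2.406  -0.5517  0.2122  2.3999]
-0.4 view [ 0.6507 -0.044  -0.7581] cam [ 0.3878 -0.1626  0.3021] tcp [ 0.5214 -0.1717  0.1847] [2.7416 0.     1.503 ] True
[-0.5975  0.1431  0.9909  2.1949 -0.4778  0.5284  2.2427]
[-0.5049  0.391   0.9815  1.7915 -0.3545  1.1494  2.0931] [ 0.5274 -0.1734  0.2299]
```

```bash
python3 - <<'E'
from h import *
from scipy.spatial.transform import Rotation as Ro
import pickle
np.set_printoptions(precision=4,suppress=True)
p=manip.read_camera("wrist"); M=np.array(p["mount"])
target=np.array([0.557,-0.174,0.105]); a=-0.55
R=(Ro.from_euler('xyz',[np.pi,0,1.503])*Ro.from_euler('x',a)).as_matrix()
cz=R@M[:3,2]; tcp=target-.27*cz-R@M[:3,3]; e=Ro.from_matrix(R).as_euler('xyz')
manip.servo_line([0.48,-0.1734,0.23],feed=.15)
manip.reach(tcp.tolist(),e.tolist()); manip.wait(.2)
T=toolT(); p=manip.read_camera("wrist"); save("k0",p); pickle.dump((p,T),open("k.pkl","wb"))
yaw=-.068; Rz=np.array([[np.cos(yaw),-np.sin(yaw),0],[np.sin(yaw),np.cos(yaw),0],[0,0,1]])
O=np.array([0.5573,-0.1736,0.080])
P=[O+Rz@np.array(v)/1e3 for v in ((-7,-6,62),(-7,6,62),(-7,-6,14),(-7,6,14),(0,0,-34),(0,0,74))]
q=proj(p,P,T); print(q)
c=p["image"][130:290,210:350]; cc=cv2.resize(c,None,fx=3.7,fy=3.7,interpolation=cv2.INTER_CUBIC)
for r in q: cv2.circle(cc,(int((r[1]+.5-210)*3.7),int((r[0]+.5-130)*3.7)),2,(0,255,255),-1)
cv2.imwrite("pics/k1.png",cc[:,:,::-1])
for th in ["clip","clip_tip"]: print(th,[(np.array(x["at"]),round(x["conf"],2)) for x in manip.tip_of(p,th)[:1]])
print(manip.get_clock(),manip.get_ee_pos())
E
```

```text
[[234.8056 272.2707]
 [234.83   287.825 ]
 [189.7158 273.088 ]
 [189.7348 286.849 ]
 [159.4343 279.8811]
 [253.0353 280.035 ]]
clip [(array([184. , 278.8]), 0.69)]
clip_tip [(array([156. , 279.3]), 0.91)]
29.7917 [ 0.5028 -0.1709  0.1853]
```

View pics/k1.png

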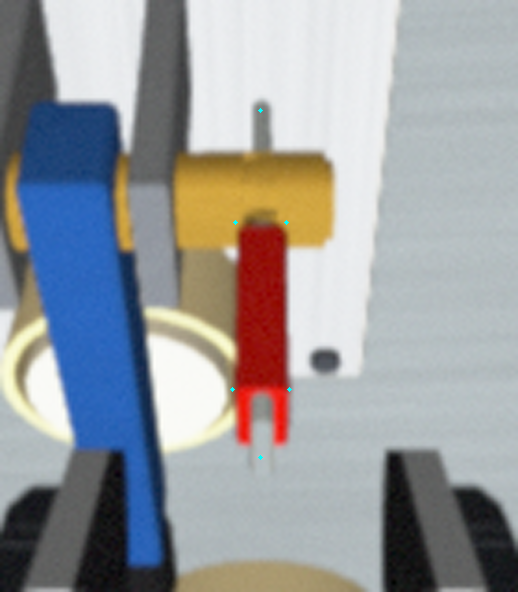

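The tilted view matches the model of a clip fully home (origin 80 mm up). The tab's bottom and top edges are at crop rows 226 and 388 against 222 and 388 predicted, and the tip shows below the pin at (102,260). The gripper touches nothing, so I'm handing in.

```bash
python3 - <<'E'
from h import *
print(manip.get_wrist_force(),manip.get_clock()); manip.close_job()
E
```

```text
[-0.4801939  -0.17482137 -0.24746746] 29.7917
the job is handed in; nothing more can be done
```

The R-clip is in the pin's hole with its bow sprung under the pin. I let go and handed the job in at 29.8 s; `close_job()` reported no verdict.

- **Regrip:** My first grasp caught only the wire loop. The wrist depth map showed the fingertips about 42 mm behind where `manip.tcp_to_tips` puts them. I set the clip back in its slot, gripped the tab (width 11.4 mm) and lifted it again.
- **Insertion:** The leg went into the hole at the first try, with no noticeable contact force. The largest wrist force I read while pushing home was about 11 N, as the bow snapped under. It fell below 2 N before I let go.
- **Height and squareness:** A tilted close view fits the clip fully home, with its origin about 80 mm up and roughly 1 mm uncertainty. The leg tip shows below the pin.
- **Sideways and tilt:** The clip leans about 0.05 rad (limit 0.12). Its leg sits about 1.5 to 2 mm off the pin's axis on the +x side (limit 3).
- **Checks that disagreed:**
  - The network's triangulated "clip" (z 0.0745) and "clip_tab" points after release had ray misses of 5 to 22 mm, so I discarded them.
  - The median depth reading of the tab's top was 3 mm lower than expected.
  - The tab outline in the scene camera was about 2 px off.
- **Not checked:** I had no direct reading of how far the bow is open. I also did not measure the bystanders at the end, though nothing showed that they had moved.

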